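Raise the cup warmer's window to the red mark

ROBOT

A 7-joint arm with a two-finger parallel gripper is mounted at the origin on the work surface; the furniture and walls round the work are solid. World frame = base frame: x ahead of the robot, y to its left, z up, the work surface at z = 0. Lengths are in mm, angles in rad, forces in N, time in s.
With the tool pointing down it reaches from about 425 to 875 mm from the base axis. Payload 8.4 kg.
Tool frame: the origin (TCP) lies midway between the tips of the shut fingers; the grasp point (between the pads) lies 19 mm behind it; z points along the fingers, y is the line along which they close (so a half turn about z gives the same grasp; the last joint's range is limited). The gripper opens to 87 mm and grips with 3 to 60 N. Pads are 19 mm wide; open, the fingers measure 117 mm over their backs; the gripper's body (75 mm by 190 mm) begins 51 mm behind the grasp point.
Start: joints at [-1.229, 0.333, 0.04, 1.465, -0.013, 1.343, -0.059], TCP at [277.328, 587.837, 222.546] pointing down, gripper open.
Joint ranges: [-2.58, 2.58], [-0.38, 2.09], [-1.3, 1.39], [0.25, 2.4], [-1.5, 4.64], [0.08, 2.09], [-2.65, 2.65]. Speed limits (rad/s): [2.22, 2.22, 2.79, 2.79, 3.14, 3.14, 3.14].

INTERFACE

Orientations are given as a 3x3 rotation matrix whose columns are the frame's x, y, z axes.
In Python, from cell import bot gives the robot as it stands.
- The arm moves only by the tool apply_moves, never from a script. Its argument "plan" is a list of rows, each a list of 7 numbers: the turn, a rotation vector about the tool's x, y, z in degrees, then the shift along the tool's x, y, z in cm, then the closure, from 0 (fully open) to 1 (shut). In form: [[ax, ay, az, dx, dy, dz, jaw], ...]. A call has exactly 5 rows; each row shifts and turns the commanded pose from where the row before left it, along the tool's axes as they then stand; what a row does not reach is not made up. A row lasts 1/8 s, in which the tool goes at most 62.5 mm and 10.7 degrees, less where a joint would pass 70% of its speed; a pose out of reach is approached as far as the arm can. A call is refused whole if a number of a shift passes 6.25 or a number of a turn 10.7, either way. A call with a gripper value outside its range is refused whole. The fingers move at their own pace and stop on an object; "newtons" is the grip in N (left out, the last holds). Time passes only in rows, so rows that do not move let the fingers close, or fill a call up. It gives the time, the measured TCP pose, the force, the opening and the grip force at its end, in the units of the state.
- bot.get_state(): the state, without advancing time (a new reading comes with each control period).
- bot.capture(name): name is "scene" or "side" or "wrist"; returns (picture, depth): 400x640x3 uint8, blue, green, red; 400x640 float32, mm along the optical axis (not along the pixel's ray), 0 where there is no reading.
- bot.calibration(name): a dict with "K" (3x3 intrinsics, pixels), "R" (3x3) and "t" (3): a world point X has camera coordinates R X + t. Camera axes: x right, y down, z forward; pixel columns grow to the right and rows downward; lengths in mm; the calibration is good to about 2 mm. The wrist camera is an equidistant fisheye: a pixel r from the principal point sees the ray r / f radians off the axis. A picture is of the moment at which its call begins: read the wrist's pose just before it. calibration takes no time and is no camera call; for the wrist camera it gives the pose at the moment of the call.
- bot.job_done(): hands the job in; it is judged then, once.
The state is a dict: "time_s": time; "qpos": joint angles; "joint_vel": joint speeds; "effort": joint torques, N m; "ee_pos": TCP position; "ee_rot": TCP orientation; "contact_force": force on the tool from outside, world axes, zero at the start; "wrist_torque": the same for the moment, N m; "gripper_width": finger opening in mm; "grip_force": force on a finger pad.
Only numpy, scipy, OpenCV 4.12 (cv2) and the standard library are available. Lean on these libraries where they do the work, as an engineer would, in place of code of your own. Each camera call takes 0.05 s, during which the arm holds its last target. There are 200 camera calls.

TASK

Push the sliding glass window of the cup-warming cabinet gently upward, with the fingertips beneath the black rubber strip of its lip, until the window's black pointers are level with the red mark on the cabinet's front post (ignore the blue mark); push only, do not pinch the lip. Leave the window standing at that height, take the hand away, and leave the salt shaker, the spice jar and the kitchen timer where they stand.

Things in the scene. Friction and masses are not known exactly. Their poses are not given: they have to be found in the camera images.
- cabinet: white and aluminium cup-warming cabinet, fixed, 110 mm deep, 240 wide, 450 high. Origin: on the worktop under the middle of its front plane; x points into the cabinet (ahead and to the right), y left along the front, z up. Plinth 80 mm high; two front posts 20 mm wide at y = +-110 mm, front faces at x = 0. Upper half of the front: fixed pane; lower half: the sliding window
- window (a joint): height in m of the sliding window above fully shut (0); stop at 0.17; moves straight up. Glass in an aluminium frame, 198 mm wide, 170 high. Counterweighted: friction of about 2.5 N keeps it at any height and it does not coast; with a hidden imbalance of up to 1.5 N either way it takes about 1 to 5 N to push it up slowly
- strip_edge (a point): middle of the lower front edge of the black rubber strip under the window's lip: push from beneath here. Same axes as the cabinet. The strip (150 mm wide in y, 7 mm thick) reaches from here 43 mm in +x; its flat underside is 103 mm above the worktop when shut. Above it: the aluminium lip plate, 8 mm thick. Below: only the plinth's upright front, 47 mm in +x from this point, and the worktop
- pointer (a point): point midway between the window's two small black pointers (20 mm wide, 4 mm high, at the left and right ends of the window's bottom rail), at their height: 11 mm above the underside of the strip. Moves with the window
- red_mark: red clip with a white line along its middle, 26 x 10 mm, 6 mm thick, on the front of the left or the right front post. Origin: at the middle of its height (the white line). This is the height to reach
- blue_mark: blue clip of the same size on the other front post, for another height; to be ignored
- salt_shaker: glass salt shaker with a grey cap, 44 mm across, 90 mm high, loose, in front of the cabinet; origin under its middle; not to be disturbed
- spice_jar: spice jar with a green label and lid, 46 mm across, 106 mm high, loose, in front of the cabinet; origin under its middle; not to be disturbed
- kitchen_timer: round red and white kitchen timer, 63 mm across, 49 mm high, loose, in front of the cabinet; origin under its middle; not to be disturbed

How it is judged (in metres and radians):
On the way, in this order (a step that is already met when the one before it is completed fails the run):
1. the fingers push the rubber strip from beneath while the window is still well below the red mark (contact force between the fingers and window_c1 above 0.3 N and z of pointer in the frame of red_mark below -0.012 m), for 0.05 s.
2. pushed by the fingers on the rubber strip, the window comes to the red mark (within 12 mm) (contact force between the fingers and window_c1 above 0.3 N and z of pointer in the frame of red_mark between -0.012 and 0.012 m), for 0.05 s.
At the end, for the whole second after the job is handed in: The window stands still with its pointers within 8 mm of the height of the red mark's white line, and the salt shaker, the spice jar and the timer stand upright within 20 mm of where they were (z of pointer in the frame of red_mark between -0.008 and 0.008 m and velocity of joint window between -0.005 and 0.005 m/s and distance of each of salt_shaker, spice_jar, kitchen_timer from where it was at the start of the episode below 0.02 m and angle between each of salt_shaker, spice_jar, kitchen_timer's own z axis and vertical below 0.2 rad); the robot touches nothing.
It fails at once if the lip is pushed harder than 25 N (contact force between the fingers and window_c1 above 25 N or contact force between the fingers and window_c0 above 25 N).
It fails at once if the lip is pinched: fingers on the rubber strip and on the plate above it at once, over 3 N each (contact force between the fingers and window_c1 above 3 N and contact force between the fingers and window_c0 above 3 N).
It fails at once if the salt shaker is shifted by more than 20 mm, lifted or tipped (distance of salt_shaker from where it was at the start of the episode above 0.02 m or angle between salt_shaker's own z axis and vertical above 0.4 rad).
It fails at once if the spice jar is shifted by more than 20 mm, lifted or tipped (distance of spice_jar from where it was at the start of the episode above 0.02 m or angle between spice_jar's own z axis and vertical above 0.4 rad).
It fails at once if the kitchen timer is shifted by more than 20 mm, lifted or tipped (distance of kitchen_timer from where it was at the start of the episode above 0.02 m or angle between kitchen_timer's own z axis and vertical above 0.4 rad).
It also fails if it takes over 45 s, if anything falls off the work surface, if the arm or the gripper's body presses on something with over 40 N, if the wrist force passes 120 N, or if a joint passes its speed limit or range.

## Working session

There is one attempt and no reset: what is moved stays moved. The work goes in short steps, Python scripts to look and compute and a tool call to move; the robot and the scene stay as the last step left them, time stands still between calls to the robot, and variables do not carry over. Pictures are saved under pics/ and viewed, at most 10 in all, crops included, and the job is handed in when it is done.

Besides the shell and the picture viewer there is one more tool, called after ">>>" by a JSON object that holds its "fn" and its "kwargs". apply_moves: Moves the arm, as the interface text tells. Its arguments: {"type":"object","properties":{"plan":{"type":"array"},"newtons":{"type":"number"}},"required":["plan"]}

```bash
mkdir -p pics; ls
python3 - <<'E'
from cell import bot
import cv2,numpy as np
s=bot.get_state();print(s['time_s'],s['ee_pos'],np.round(s['ee_rot'],3).tolist(),s['contact_force'],s['gripper_width'])
for n in('scene','side'):
    p,d=bot.capture(n);cv2.imwrite(f'pics/{n}0.png',p);np.save(f'{n}0.npy',d)
    c=bot.calibration(n);print(n,np.round(c['K'],1).tolist(),np.round(c['R'],3).tolist(),np.round(c['t']).tolist())
E
```

```text
pics
0.0 [277.14401544 587.40521062 221.64319797] [[-0.904, 0.427, -0.001], [0.427, 0.904, -0.002], [-0.0, -0.002, -1.0]] [-0.94836656 -0.54851948  0.19664222] 86.83283833162027
scene [[415.3, 0.0, 323.6], [0.0, 415.3, 200.8], [0.0, 0.0, 1.0]] [[0.811, -0.584, 0.025], [-0.251, -0.386, -0.888], [0.528, 0.714, -0.46]] [-360.0, 347.0, 528.0]
side [[391.6, 0.0, 316.7], [0.0, 391.6, 200.6], [0.0, 0.0, 1.0]] [[-0.999, -0.041, 0.004], [-0.03, 0.653, -0.757], [0.028, -0.757, -0.653]] [572.0, 24.0, 1247.0]
```

View pics/scene0.png

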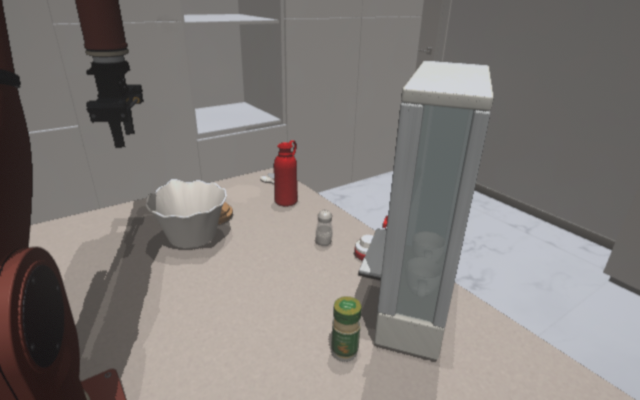

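View pics/side0.png

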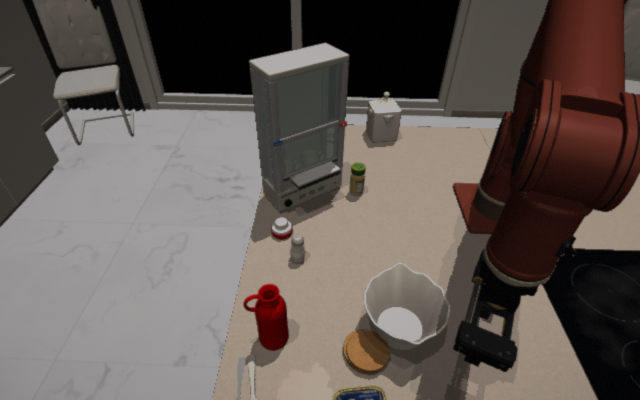

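The scene view shows the cabinet at (430,210) with its lip at (375,260), the jar at (346,325), shaker at (325,228) and timer at (367,247). In the side view, the red mark is at (344,124) on the right post, blue at (277,142), the lip at (315,172), the jar at (358,180), shaker at (298,250) and timer at (282,229).

```bash
cat > h.py <<'E'
from cell import bot
import cv2,numpy as np
def world(n,u,v,z):
    c=bot.calibration(n);K,R,t=[np.array(c[k]) for k in'KRt']
    p=np.linalg.inv(K)@np.array([u,v,1.])*z
    return R.T@(p-t)
def cloud(n,d):
    c=bot.calibration(n);K,R,t=[np.array(c[k]) for k in'KRt']
    v,u=np.mgrid[:400,:640]
    P=np.stack([(u-K[0,2])/K[0,0]*d,(v-K[1,2])/K[1,1]*d,d],-1)-t
    W=P@R; W[d==0]=np.nan
    return W
E
python3 - <<'E'
from h import *
p=cv2.imread('pics/side0.png');d=np.load('side0.npy');W=cloud('side',d)
hsv=cv2.cvtColor(p,cv2.COLOR_BGR2HSV)
r=((hsv[...,0]<8)|(hsv[...,0]>172))&(hsv[...,1]>120)&(hsv[...,2]>70)
b=(abs(hsv[...,0].astype(int)-112)<14)&(hsv[...,1]>110)&(hsv[...,2]>60)
g=(abs(hsv[...,0].astype(int)-50)<20)&(hsv[...,1]>90)
for nm,m in(('r',r),('b',b),('g',g)):
    n,l,s,c=cv2.connectedComponentsWithStats(m.astype(np.uint8))
    for i in range(1,n):
        if s[i,4]>8 and s[i,0]<400 and s[i,1]<300: print(nm,s[i],c[i].round(1),np.nanmedian(W[l==i],0).round(0))
for uv in[(267,100),(262,70),(270,160),(272,185),(345,70),(344,100),(342,150),(342,165),(300,190),(325,183),(290,180),(338,163),(315,172),(310,178),(282,222),(298,238)]:
    print(uv,W[uv[1],uv[0]].round(0))
cv2.imwrite('pics/side_c.png',cv2.resize(p[40:270,240:380],None,fx=2.6*1.3/1.3,fy=2.6,interpolation=cv2.INTER_CUBIC))
q=cv2.imread('pics/scene0.png')
cv2.imwrite('pics/scene_c.png',cv2.resize(q[170:370,290:490],None,fx=3,fy=3,interpolation=cv2.INTER_CUBIC))
E
```

```text
r [340 121   7   5  21] [342.7 123. ] [502. -68. 252.]
r [272 230  20   7  44] [281.9 234.2] [665. 165.  17.]
r [244 284  42  38 838] [267.2 303.6] [653. 493. 142.]
b [274 141   8   4  17] [277.1 142.1] [677.  58. 262.]
g [352 163  13  13 113] [357.9 169.5] [445. -45. 103.]
(267, 100) [698.  44. 376.]
(262, 70) [706.  32. 449.]
(270, 160) [709.  15. 172.]
(272, 185) [709.  16.  80.]
(345, 70) [501. -75. 409.]
(344, 100) [500. -77. 321.]
(342, 150) [497. -78. 152.]
(342, 165) [495. -81.  93.]
(300, 190) [624.  13.  61.]
(325, 183) [547. -41.  49.]
(290, 180) [652.  27. 110.]
(338, 163) [508. -72. 107.]
(315, 172) [578.   5. 126.]
(310, 178) [591.  34. 125.]
(282, 222) [666. 144.  48.]
(298, 238) [612. 244.  89.]
```

View pics/side_c.png

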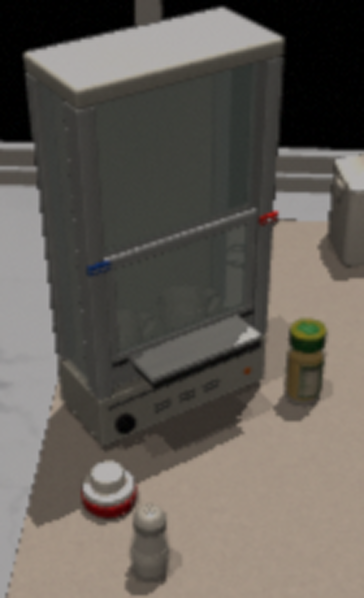

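View pics/scene_c.png

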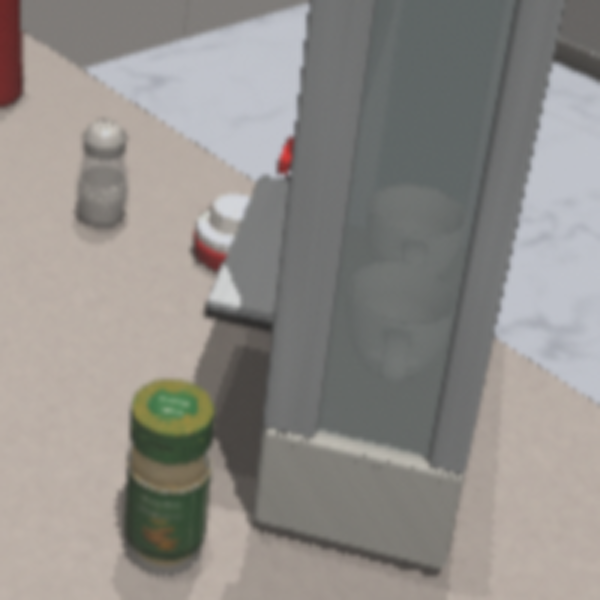

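The side crop confirms red on the right post and blue on the left, both at about z = 250. The lip juts out centrally, with the jar to its right and the timer and shaker to its left. Next I'll plan the hover pose.

```bash
cat >> h.py <<'E'
from scipy.spatial.transform import Rotation as Ro
O=np.array([592.,-9,0]);A=np.radians(35.)
CX=np.array([np.sin(A),-np.cos(A),0]);CY=np.array([np.cos(A),np.sin(A),0]);UP=np.array([0,0,1.])
def loc(p): p=np.asarray(p)-O; return np.stack([p@CX,p@CY,p[...,2]],-1)
def wor(l): return O+l[0]*CX+l[1]*CY+l[2]*UP
def Rt(below,yaw=0):  # tool z this many deg below horizontal; yaw of tool about up
    b=np.radians(below);q=Ro.from_rotvec([0,0,np.radians(yaw)]).as_matrix()
    z=q@(np.cos(b)*CX-np.sin(b)*UP);y=q@CY
    return np.stack([np.cross(y,z),y,z],1)
def plan(l,below,n,yaw=0):
    s=bot.get_state();R=np.array(s['ee_rot']);p=np.array(s['ee_pos'])
    T=wor(l);rv=Ro.from_matrix(R.T@Rt(below,yaw)).as_rotvec();dp=(T-p)/n
    print('t',s['time_s'],'loc',loc(p).round(1),'turn',np.degrees(rv).round(1),'|dp|',np.linalg.norm(dp).round(1),'F',np.round(s['contact_force'],1))
    for i in range(n):
        Ri=R@Ro.from_rotvec(rv*i/n).as_matrix()
        print([*np.degrees(rv/n).round(1).tolist(),*((Ri.T@dp)/10).round(2).tolist(),1])
E
python3 - <<'E'
from h import *
W=cloud('side',np.load('side0.npy'));L=loc(W)
# front plane check from plinth and posts, and red/blue rays on local x=-6
m=(L[...,2]>20)&(L[...,2]<75)&(abs(L[...,0])<12)&(abs(L[...,1])<100)
q=L[m];print('plinth fit',m.sum(),np.polyfit(q[:,1],q[:,0],1).round(3))
m=(L[...,2]>100)&(L[...,2]<140)&(L[...,0]<-12)&(L[...,0]>-60)&(abs(L[...,1])<90);q=L[m]
print('lip',m.sum(),np.percentile(q,[3,50,97],axis=0).round(1))
m=(L[...,2]>270)&(L[...,2]<440)&(abs(L[...,0])<15);q=L[m];print('y range',np.percentile(q[:,1],[1,99]))
c=bot.calibration('side');K,R,t=[np.array(c[k]) for k in'KRt']
for u,v in((342.7,123),(277.1,142.1)):
    C=-R.T@t;r=R.T@np.linalg.inv(K)@[u,v,1];k=(-6-(C-O)@CX)/(r@CX);print(loc(C+k*r).round(1))
plan([-190,0,230],30,10)
E
```

```text
plinth fit 651 [-0.03  -0.068]
lip 517 [[-47.5 -72.2 113.1]
 [-36.5   4.  125. ]
 [-13.3  70.4 128.3]]
y range [-121.83533018  117.74074459]
[  -6. -108.  254.]
[ -6.  108.6 261.7]
t 0.1 loc [-669.2   84.2  221.8] turn [ 15.5 -58.6  27. ] |dp| 48.7 F [-0.2 -0.3  0.3]
[1.5, -5.9, 2.7, -3.74, -3.11, -0.08, 1]
[1.5, -5.9, 2.7, -3.87, -2.93, 0.39, 1]
[1.5, -5.9, 2.7, -3.94, -2.72, 0.87, 1]
[1.5, -5.9, 2.7, -3.95, -2.51, 1.34, 1]
[1.5, -5.9, 2.7, -3.9, -2.28, 1.81, 1]
[1.5, -5.9, 2.7, -3.79, -2.04, 2.26, 1]
[1.5, -5.9, 2.7, -3.63, -1.8, 2.69, 1]
[1.5, -5.9, 2.7, -3.41, -1.56, 3.1, 1]
[1.5, -5.9, 2.7, -3.14, -1.31, 3.47, 1]
[1.5, -5.9, 2.7, -2.83, -1.07, 3.81, 1]
```

>>> {"fn": "apply_moves", "kwargs": {"plan": [[1.5,-5.9,2.7,-3.7,-3.1,0,1],[1.5,-5.9,2.7,-3.9,-2.9,0.4,1],[1.5,-5.9,2.7,-3.9,-2.7,0.9,1],[1.5,-5.9,2.7,-3.9,-2.5,1.3,1],[1.5,-5.9,2.7,-3.9,-2.3,1.8,1]]}}

```text
time_s: 0.72
ee_pos: [380.0, 367.1, 225.7]
ee_rot: [[-0.681, 0.643, 0.35], [0.531, 0.763, -0.368], [-0.504, -0.065, -0.861]]
contact_force: [0.6, -0.2, -0.7]
gripper_width: 45.2
grip_force: 0.0
```

>>> {"fn": "apply_moves", "kwargs": {"plan": [[1.5,-5.9,2.7,-3.8,-2.0,2.3,1],[1.5,-5.9,2.7,-3.6,-1.8,2.7,1],[1.5,-5.9,2.7,-3.4,-1.6,3.1,1],[1.5,-5.9,2.7,-3.1,-1.3,3.5,1],[1.5,-5.9,2.7,-2.8,-1.1,3.8,1]]}}

```text
time_s: 1.35
ee_pos: [483.0, 147.3, 228.7]
ee_rot: [[-0.277, 0.817, 0.506], [0.409, 0.577, -0.707], [-0.869, 0.011, -0.494]]
contact_force: [1.0, -1.4, -0.7]
gripper_width: 1.5
grip_force: 0.0
```

Run:
```python
from h import *
plan([-190,0,100],15,5)
print(np.round(bot.get_state()['qpos'],2))
a=[]
for n in('wrist','side'):
    p,d=bot.capture(n);cv2.imwrite(f'pics/{n}1.png',p);np.save(n+'1.npy',d);a.append(p[:, :400] if 0 else p)
```

```text
t 1.35 loc [-190.5    0.4  228.7] turn [  0.4 -14.6  -0.5] |dp| 25.7 F [ 1.  -1.4 -0.7]
[0.1, -2.9, -0.1, 2.23, -0.04, 1.28, 1]
[0.1, -2.9, -0.1, 2.3, -0.03, 1.17, 1]
[0.1, -2.9, -0.1, 2.35, -0.02, 1.05, 1]
[0.1, -2.9, -0.1, 2.4, -0.02, 0.93, 1]
[0.1, -2.9, -0.1, 2.45, -0.01, 0.8, 1]
[-1.28  0.22  0.27  2.02  0.89  1.5  -0.75]
```

View pics/wrist1.png

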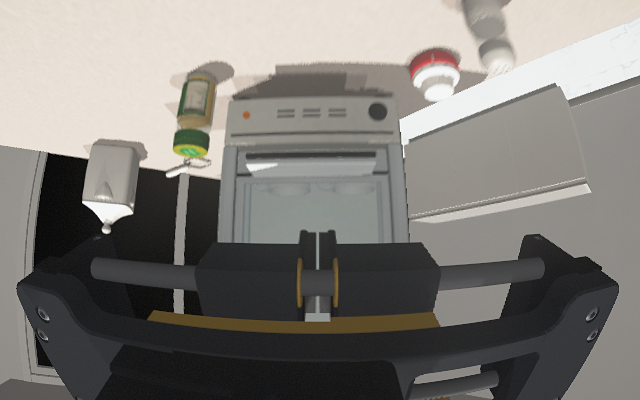

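View pics/side1.png

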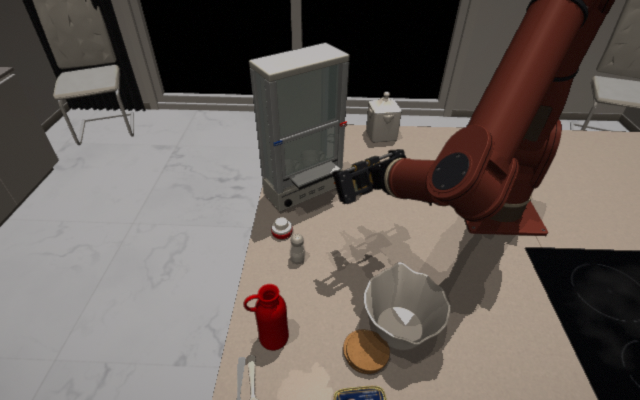

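The wrist view is upside down, with the gripper centred on the cabinet: the lip is at (315,160), the jar at (195,120), the timer at (435,72) and the shaker at (490,40). The side view shows the gripper in front of the cabinet with clear space around it. Now I'll descend.

Run:
```python
from h import *
c=bot.calibration('wrist');C=-np.array(c['R']).T@np.array(c['t']);s=bot.get_state()
print('cam in tool',(np.array(s['ee_rot']).T@(C-s['ee_pos'])).round(1), np.round(c['K'],1).tolist())
```

```text
cam in tool [  78.1    0.6 -162.4] [[309.7, 0.0, 317.2], [0.0, 309.7, 197.1], [0.0, 0.0, 1.0]]
```

>>> {"fn": "apply_moves", "kwargs": {"plan": [[0.1,-2.9,-0.1,2.2,0,1.3,1],[0.1,-2.9,-0.1,2.3,0,1.2,1],[0.1,-2.9,-0.1,2.3,0,1.0,1],[0.1,-2.9,-0.1,2.4,0,0.9,1],[0,-2.9,0,2.4,0,0.8,1]]}}

```text
time_s: 2.08
ee_pos: [483.2, 149.5, 100.1]
ee_rot: [[-0.151, 0.818, 0.555], [0.216, 0.575, -0.789], [-0.965, 0.001, -0.263]]
contact_force: [0.8, 0.3, 0.2]
gripper_width: 0.4
grip_force: 0.0
```

Run:
```python
from h import *
plan([-10,0,78],15,5)
print(np.round(bot.get_state()['qpos'],2))
p,d=bot.capture('wrist');cv2.imwrite('pics/wrist2.png',p)
```

```text
t 2.075 loc [-192.2    1.8  100.1] turn [ 0.1 -0.3 -0. ] |dp| 36.7 F [0.8 0.3 0.2]
[0.0, -0.1, -0.0, -0.53, -0.04, 3.63, 1]
[0.0, -0.1, -0.0, -0.53, -0.04, 3.63, 1]
[0.0, -0.1, -0.0, -0.53, -0.04, 3.63, 1]
[0.0, -0.1, -0.0, -0.52, -0.04, 3.63, 1]
[0.0, -0.1, -0.0, -0.52, -0.04, 3.63, 1]
[-1.32  0.65  0.26  2.04  0.93  1.44 -1.08]
```

View pics/wrist2.png

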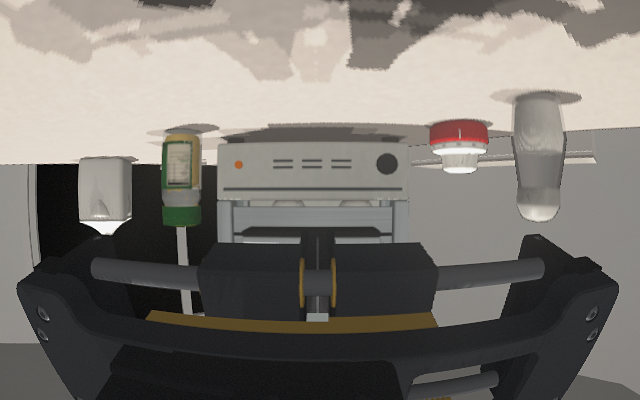

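>>> {"fn": "apply_moves", "kwargs": {"plan": [[0,0,0,-0.6,0,3.5,1],[0,0,0,-0.6,0,3.5,1],[0,0,0,-0.6,0,3.5,1],[0,0,0,-0.5,0,3.5,1],[0,0,0,-0.5,0,3.4,1]]}}

```text
time_s: 2.75
ee_pos: [584.8, 4.9, 82.6]
ee_rot: [[-0.151, 0.818, 0.554], [0.217, 0.575, -0.789], [-0.964, 0.001, -0.265]]
contact_force: [-0.4, -0.5, 0.3]
gripper_width: 0.7
grip_force: 0.0
```

Run:
```python
from h import *
plan([-14,0,108],15,5)
p,d=bot.capture('side');cv2.imwrite('pics/side3.png',p);np.save('side3.npy',d)
L=loc(cloud('side',d));m=(L[...,2]>100)&(L[...,2]<140)&(L[...,0]<-12)&(L[...,0]>-44)&(abs(L[...,1])<70)
print('lip z',np.median(L[m][:,2]),m.sum())
```

```text
t 2.75 loc [-15.6   2.1  82.6] turn [ 0.1 -0.4 -0. ] |dp| 5.1 F [-0.4 -0.5  0.3]
[0.0, -0.1, -0.0, -0.5, -0.04, -0.1, 1]
[0.0, -0.1, -0.0, -0.5, -0.04, -0.1, 1]
[0.0, -0.1, -0.0, -0.5, -0.04, -0.1, 1]
[0.0, -0.1, -0.0, -0.5, -0.04, -0.1, 1]
[0.0, -0.1, -0.0, -0.5, -0.04, -0.1, 1]
lip z 125.7824802172616 339
```

>>> {"fn": "apply_moves", "kwargs": {"plan": [[0,0,0,-0.29,0,-0.08,1],[0,0,0,-0.29,0,-0.08,1],[0,0,0,-0.29,0,-0.08,1],[0,0,0,-0.29,0,-0.08,1],[0,0,0,-0.29,0,-0.08,1]]}}

```text
time_s: 3.42
ee_pos: [584.0, 6.0, 97.4]
ee_rot: [[-0.151, 0.818, 0.555], [0.216, 0.575, -0.789], [-0.965, 0.001, -0.264]]
contact_force: [0.3, 2.4, -1.6]
gripper_width: 0.3
grip_force: 1.1
```

>>> {"fn": "apply_moves", "kwargs": {"plan": [[0,0,0,-0.29,0,-0.08,1],[0,0,0,-0.29,0,-0.08,1],[0,0,0,-0.29,0,-0.08,1],[0,0,0,-0.29,0,-0.08,1],[0,0,0,-0.29,0,-0.08,1]]}}

```text
time_s: 4.05
ee_pos: [584.0, 5.1, 112.7]
ee_rot: [[-0.151, 0.819, 0.554], [0.216, 0.574, -0.79], [-0.965, 0.001, -0.263]]
contact_force: [-1.0, 2.3, -2.4]
gripper_width: 0.4
grip_force: 1.1
```

```bash
cat >> h.py <<'E'
def lip(n='side',save=None):
    p,d=bot.capture(n)
    if save: cv2.imwrite(f'pics/{save}.png',p);np.save(save+'.npy',d)
    L=loc(cloud(n,d));m=(L[...,2]>100)&(L[...,2]<300)&(L[...,0]<-14)&(L[...,0]>-42)&(abs(L[...,1])<70)
    s=bot.get_state();print('lip z',np.percentile(L[m][:,2],[10,50,90]).round(1),m.sum(),'tcp',loc(s['ee_pos']).round(1),'F',np.round(s['contact_force'],1),s['time_s'])
E
python3 -c "
from h import *
lip(save='side4')"
```

```text
lip z [145.6 147.3 149. ] 276 tcp [-16.1   1.5 113.1] F [-0.3  1.9 -1.1] 4.1
```

>>> {"fn": "apply_moves", "kwargs": {"plan": [[0,0,0,-0.48,0,-0.13,1],[0,0,0,-0.48,0,-0.13,1],[0,0,0,-0.48,0,-0.13,1],[0,0,0,-0.48,0,-0.13,1],[0,0,0,-0.48,0,-0.13,1]]}}

```text
time_s: 4.72
ee_pos: [583.9, 5.0, 137.8]
ee_rot: [[-0.151, 0.819, 0.554], [0.216, 0.574, -0.79], [-0.965, 0.001, -0.263]]
contact_force: [-0.3, 2.0, -1.5]
gripper_width: 0.3
grip_force: 1.1
```

>>> {"fn": "apply_moves", "kwargs": {"plan": [[0,0,0,-0.48,0,-0.13,1],[0,0,0,-0.48,0,-0.13,1],[0,0,0,-0.48,0,-0.13,1],[0,0,0,-0.48,0,-0.13,1],[0,0,0,-0.48,0,-0.13,1]]}}

```text
time_s: 5.35
ee_pos: [583.9, 5.0, 162.5]
ee_rot: [[-0.151, 0.819, 0.554], [0.216, 0.574, -0.79], [-0.965, 0.0, -0.263]]
contact_force: [-0.1, 1.6, -2.1]
gripper_width: 0.5
grip_force: 1.1
```

>>> {"fn": "apply_moves", "kwargs": {"plan": [[0,0,0,-0.48,0,-0.13,1],[0,0,0,-0.48,0,-0.13,1],[0,0,0,-0.48,0,-0.13,1],[0,0,0,-0.48,0,-0.13,1],[0,0,0,-0.48,0,-0.13,1]]}}

```text
time_s: 5.98
ee_pos: [584.0, 5.0, 187.5]
ee_rot: [[-0.151, 0.819, 0.554], [0.216, 0.574, -0.79], [-0.965, 0.001, -0.263]]
contact_force: [0.0, 1.6, -1.3]
gripper_width: 0.3
grip_force: 1.2
```

Run:
```python
from h import *
lip(save='side5')
p,d=bot.capture('scene');cv2.imwrite('pics/scene5.png',p);np.save('scene5.npy',d)
for nm in('scene','side'):
  f={'scene':('scene0','scene5'),'side':('side0','side5')}[nm]
  c=bot.calibration(nm);K,R,t=[np.array(c[k]) for k in'KRt'];C=-R.T@t
  for k in f:
    p=cv2.imread(f'pics/{k}.png');h=cv2.cvtColor(p,cv2.COLOR_BGR2HSV)
    m=((h[...,0]<8)|(h[...,0]>172))&(h[...,1]>100)&(h[...,2]>60)
    n,l,s,ce=cv2.connectedComponentsWithStats(m.astype(np.uint8))
    for i in range(1,n):
        if s[i,4]<4: continue
        r=R.T@np.linalg.inv(K)@[*ce[i],1];w=C+(-6-(C-O)@CX)/(r@CX)*r;L=loc(w)
        if abs(L[1]+110)<25 and 200<L[2]<320 or (nm=='scene' and abs(ce[i]-[386,222]).max()<15): 
            w2=C+(-110-(C-O)@CY)/(r@CY)*r
            print(k,s[i],ce[i].round(1),'on x=-6',L.round(1),'on y=-110',loc(w2).round(1))
a=cv2.imread('pics/side5.png')[90:210,240:380];b=cv2.imread('pics/scene5.png')[150:330,320:470]
a=cv2.resize(a,None,fx=3.5,fy=3.5,interpolation=2);b=cv2.resize(b,None,fx=2,fy=2,interpolation=2)
o=np.zeros((420,800,3),np.uint8);o[:a.shape[0],:a.shape[1]]=a;o[:360,495:795]=b;cv2.imwrite('pics/c5.png',o)
```

```text
lip z [220.4 221.9 223.5] 286 tcp [-15.9   1.5 188. ] F [0.3 1.7 0.1] 6.025
scene0 [383 217   5  10  33] [385.1 221.8] on x=-6 [ -6.  -83.8 229.1] on y=-110 [  -2.  -110.   244.2]
scene5 [383 216   5  13  48] [384.9 222. ] on x=-6 [ -6.  -84.9 229.4] on y=-110 [  -2.1 -110.   243.9]
side0 [340 121   7   6  23] [342.7 123. ] on x=-6 [  -6.  -107.9  253.9] on y=-110 [  -3.3 -110.   252. ]
side5 [339 121   8   6  26] [342.3 123.3] on x=-6 [  -6.  -106.7  253.5] on y=-110 [  -1.6 -110.   250.4]
```

View pics/c5.png

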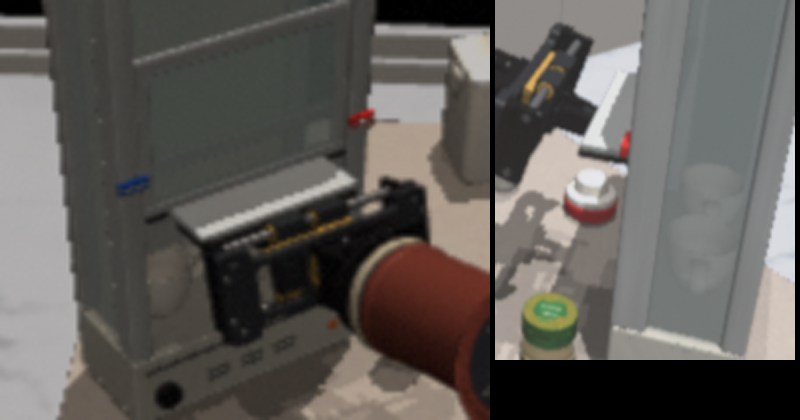

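The side crop shows the black pointers at (157,215) and (337,155), roughly 30 mm below the red mark at (361,118). The two cameras disagree on the red height, so I'll measure pointer to mark within each image.

Run:
```python
from h import *
c=bot.calibration('side');K,R,t=[np.array(c[k]) for k in'KRt'];C=-R.T@t
g=cv2.imread('pics/side5.png').max(2)
print(g[145:158,278:292]);print(g[128:141,328:344])
def ray(u,v,x):
    r=R.T@np.linalg.inv(K)@[u,v,1];return loc(C+(x-(C-O)@CX)/(r@CX)*r).round(1)
for x in(-4,0,4):print(x,ray(284.9,151.4,x),ray(336.3,134.3,x))
for k in('scene0','scene5'):
  d=np.load(k+'.npy');L=loc(cloud('scene',d));p=cv2.imread(f'pics/{k}.png');h=cv2.cvtColor(p,cv2.COLOR_BGR2HSV)
  m=((h[...,0]<8)|(h[...,0]>172))&(h[...,1]>100)&(h[...,2]>60);m[:214]=0;m[231:]=0;m[:,:380]=0;m[:,390:]=0
  print(k,'red',np.percentile(L[m],[10,50,90],axis=0).round(1).tolist())
  m=(L[...,2]>110)&(L[...,2]<300)&(L[...,0]<-14)&(L[...,0]>-42)&(abs(L[...,1])<70)
  print(' lip',m.sum(),np.percentile(L[m],[10,50,90],axis=0).round(1).tolist())
  m=(L[...,2]>20)&(L[...,2]<400)&(abs(L[...,1]+120)<6);q=L[m];print(' right side wall x min',np.percentile(q[:,0],[1,5]),'y',np.median(q[:,1]), 'top z', np.percentile(L[(abs(L[...,1])<100)&(L[...,0]>10)&(L[...,0]<100)&(L[...,2]>420)][:,2],[50]))
d=np.load('side5.npy');L=loc(cloud('side',d))
print('side top z',np.percentile(L[(abs(L[...,1])<100)&(L[...,0]>10)&(L[...,0]<100)&(L[...,2]>435)][:,2],50))
```

```text
[[ 58  59  57  64  65  66  69  71  71  72  70  71  71  74]
 [ 62  63  61  67  67  67  68  68  70  70  70  75  76  81]
 [ 65  64  63  66  67  67  68  69  76  76  82  79  71  72]
 [ 64  63  62  66  67  68  72  80  81  72  71  71  70  76]
 [ 63  62  63  68  74  75  71  70  69  65  67  81  98 103]
 [ 65  64  63  67  68  68  65  62  51  51  62  87 104 110]
 [ 64  64  62  64  63  56  45  34  25  30  54  72  92 106]
 [ 63  63  61  50  38  29  25  25  35  52  60  63  73  88]
 [ 64  63  63  47  29  35  44  53  58  61  63  62  54  70]
 [ 64  63  64  62  58  58  60  63  64  64  66  63  47  41]
 [ 64  65  66  63  64  63  63  65  64  65  65  64  51  32]
 [ 64  63  64  61  63  65  64  66  64  64  64  65  61  47]
 [ 65  65  65  62  65  64  63  66  65  65  66  64  64  60]]
[[ 84  84  85  85  86  83  73  70  67  64  58  61  66  64  65  64]
 [ 84  85  85  84  85  84  72  70  69  66  58  64  67  65  64  66]
 [ 83  83  82  78  78  75  72  71  71  71  61  65  66  66  64  67]
 [ 77  78  75  76  77  77  79  75  68  66  59  65  66  65  64  67]
 [ 73  76  77  80  78  70  69  67  62  54  52  65  66  66  65  7
[... 497 characters left out ...]
 122 132 179 191 184 161 114  80  67  83]]
-4 [ -4.   85.7 222.7] [ -4.  -88.  221.4]
0 [  0.   83.6 219.8] [ -0.  -91.  218.4]
4 [  4.   81.6 216.8] [  4.  -93.9 215.4]
scene0 red [[-1.8, -128.9, 249.0], [-0.0, -126.4, 253.1], [2.3, -114.5, 254.0]]
 lip 541 [[-39.5, -60.0, 124.7], [-29.5, -16.6, 125.6], [-18.5, 44.4, 126.5]]
 right side wall x min [3.69252558 9.61823943] y -119.03000164450859 top z [449.91640968]
scene5 red [[-2.5, -129.1, 245.8], [-0.1, -124.6, 253.0], [2.3, -111.8, 254.1]]
 lip 497 [[-39.3, -60.2, 221.7], [-29.4, -17.0, 222.5], [-18.3, 43.5, 223.2]]
 right side wall x min [-364.39651494    7.15469232] y -118.98417400570862 top z [449.92569725]
side top z 450.4643980871993
```

>>> {"fn": "apply_moves", "kwargs": {"plan": [[0,0,0,-0.48,0,-0.13,1],[0,0,0,-0.48,0,-0.13,1],[0,0,0,-0.48,0,-0.13,1],[0,0,0,-0.48,0,-0.13,1],[0,0,0,-0.48,0,-0.13,1]]}}

```text
time_s: 6.7
ee_pos: [583.9, 4.8, 212.3]
ee_rot: [[-0.151, 0.819, 0.554], [0.216, 0.574, -0.79], [-0.965, 0.001, -0.263]]
contact_force: [0.2, -1.1, -2.9]
gripper_width: 0.0
grip_force: 1.0
```

>>> {"fn": "apply_moves", "kwargs": {"plan": [[0,0,0,-0.39,0,-0.1,1],[0,0,0,-0.29,0,-0.08,1],[0,0,0,-0.1,0,-0.03,1],[0,0,0,0,0,0,1],[0,0,0,0,0,0,1]]}}

```text
time_s: 7.32
ee_pos: [584.1, 5.0, 220.1]
ee_rot: [[-0.151, 0.819, 0.554], [0.215, 0.574, -0.79], [-0.965, 0.001, -0.263]]
contact_force: [0.4, -0.9, -0.3]
gripper_width: 0.2
grip_force: 0.1
```

Run:
```python
from h import *
lip(save='side6');lip('scene',save='scene6')
c=bot.calibration('side');K,R,t=[np.array(c[k]) for k in'KRt'];C=-R.T@t
a=cv2.imread('pics/side6.png')[100:170,260:360]
cv2.imwrite('pics/c6.png',cv2.resize(a,None,fx=8,fy=8,interpolation=2))
```

```text
lip z [253.3 255.1 256.4] 284 tcp [-16.    1.5 220.2] F [-0.4 -0.3  0.1] 7.375
lip z [254.1 254.7 255.4] 479 tcp [-16.    1.6 220.1] F [ 0.3 -0.4  0.3] 7.425
```

View pics/c6.png

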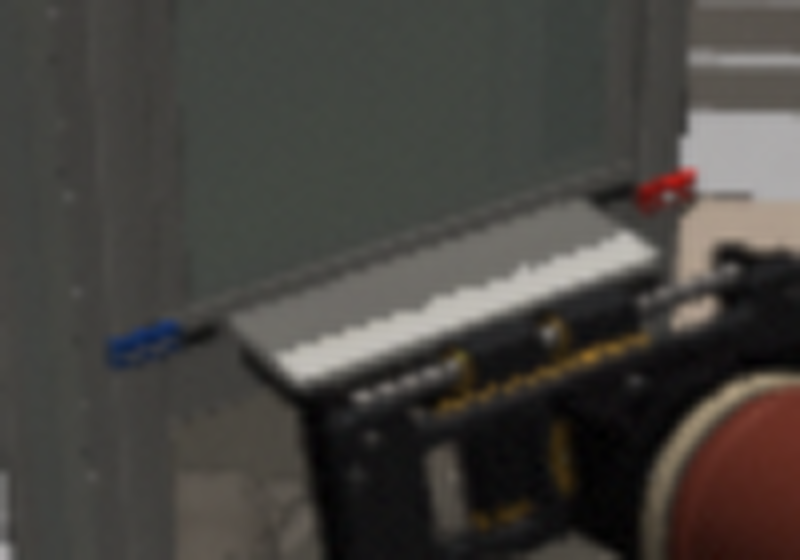

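Pointers read at about 251 mm against a mark at about 253 mm, and the crop shows the right pointer (615,192) level with the red clip (665,188). That is well inside 8 mm, so I'll withdraw down first, then straight out.

>>> {"fn": "apply_moves", "kwargs": {"plan": [[0,0,0,0.3,0,0.08,1],[0,0,0,0.5,0,0.13,1],[0,0,0,0.7,0,0.2,1],[0,0,0,0.6,0,0.16,1],[0,0,0,0.26,0,-0.97,1]]}}

```text
time_s: 8.05
ee_pos: [577.8, 12.6, 198.0]
ee_rot: [[-0.151, 0.819, 0.553], [0.215, 0.573, -0.791], [-0.965, -0.001, -0.262]]
contact_force: [-0.6, 0.1, 0.0]
gripper_width: 0.7
grip_force: 0.0
```

>>> {"fn": "apply_moves", "kwargs": {"plan": [[0,0,0,0.5,0,-1.9,1],[0,0,0,0.8,0,-2.9,1],[0,0,0,0.8,0,-2.9,1],[0,0,0,0.8,0,-2.9,1],[0,0,0,0.5,0,-1.9,1]]}}

```text
time_s: 8.68
ee_pos: [502.8, 121.8, 198.4]
ee_rot: [[-0.152, 0.817, 0.556], [0.216, 0.576, -0.788], [-0.965, 0.001, -0.264]]
contact_force: [0.1, 0.8, 0.0]
gripper_width: 0.5
grip_force: 0.0
```

>>> {"fn": "apply_moves", "kwargs": {"plan": [[0,0,0,0,0,-1,1],[0,0,0,0,0,0,1],[0,0,0,0,0,0,1],[0,0,0,0,0,0,1],[0,0,0,0,0,0,1]]}}

```text
time_s: 9.3
ee_pos: [498.4, 126.5, 201.1]
ee_rot: [[-0.15, 0.819, 0.553], [0.216, 0.573, -0.79], [-0.965, 0.001, -0.263]]
contact_force: [-0.2, -0.1, 0.1]
gripper_width: 0.4
grip_force: 0.0
```

Run:
```python
from h import *
lip(save='side7');lip('scene',save='scene7')
for n in('side','scene'):
    L0=loc(cloud(n,np.load(n+'0.npy')));L=loc(cloud(n,np.load(n+'7.npy')))
    for nm,(x,y) in dict(jar=(-55,-141),shaker=(-196,161),timer=(-89,152)).items():
        f=lambda Q:np.nanmedian(Q[(np.hypot(Q[...,0]-x,Q[...,1]-y)<50)&(Q[...,2]>25)&(Q[...,2]<115)],0).round(0)
        print(n,nm,f(L0),f(L))
```

```text
lip z [253.6 255.1 256.3] 287 tcp [-164.8    1.2  201.1] F [-0.7  0.8 -0.2] 9.35
lip z [254.  254.7 255.4] 476 tcp [-164.9    1.2  201.1] F [-0.2  0.3  0.4] 9.4
side jar [ -55. -139.   77.] [ -47. -143.  104.]
side shaker [-201.  168.   61.] [-200.  167.   60.]
side timer [-86. 154.  35.] [-86. 155.  35.]
scene jar [ -38. -170.   80.] [ -38. -170.   79.]
scene shaker [-183.  145.   57.] [-184.  145.   57.]
scene timer [-82. 132.  40.] [-73. 133.  35.]
```

The window held its height (lip top still at 255 mm) and the three objects haven't moved. The changed jar and timer readings come from partial occlusion in one view, and the other camera shows no shift. I'm handing it in.

```bash
python3 -c "
from cell import bot
print(bot.job_done())"
```

```text
the job is handed in; nothing more can be done
None
```

I pushed the window up from beneath the strip until its pointers were within about 2 mm of the red mark by camera measurement. It held that height after the hand withdrew, the shaker, jar and timer show no shift, and the job is handed in (no verdict was returned).

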